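# Wedge the rocking beading board level

### The job

The plywood beading board rocks because the foot under its yellow dot is too short. Push the blue wedge along the desk, thin edge first, under that foot until the board stands level on all its feet and the rocking stops, then take the hand away. Do not lift the wedge, do not press on the board, and leave everything else on the desk where it is.

Things in the scene. Friction and masses are not known exactly. Their poses are not given: they have to be found in the camera images.
- short_foot (a point): lowest point of the short foot, a black rubber dome of 20 mm radius under one corner of the board: 1 mm above the desk while the board is tipped, 9 mm when level. Its axes are the board's (z its upward normal). The wedge comes from its +y side, where nothing blocks the foot
- dot (a point): yellow dot, 18 mm wide, on the board's top right above the short foot, 56 mm above the desk when level; axes as short_foot. The 220 x 280 x 24 mm plywood board reaches from here 198 mm to +x, 22 to -x, 258 to -y, 22 to +y. A brass thread post (34 mm wide, 30 tall) stands 34 mm to +x and 34 to -y; a wooden rail, 22 mm high, lies on the -x edge
- board (a joint): tip of the board (rad): 0 = level, its three good feet down; 0.057 = tipped onto the short foot. It rocks about the line through the feet at (176, 0) and (0, -236) mm from the short foot and falls onto the short foot (about 2 N) unless that is held up; at 0 it meets the desk and stops hard. It does not slide on the desk
- wedge: loose blue plastic wedge, 120 long, 60 wide, 2 mm thick at the thin edge, 22 at the thick end; origin at the centre of its underside, x towards the thin edge (60 mm off). The board is level with the thin edge 40 mm past the foot's centre (origin 20 mm short of it); the push takes a few N up to there, then rises steeply. Friction keeps it in place when let go
- jar_green: closed glass bead jar with green beads and an aluminium lid, 60 mm across, 65 mm tall, loose, to be left alone; origin at the centre of its underside
- jar_pink: closed glass bead jar with pink beads and an aluminium lid, 60 mm across, 65 mm tall, loose, to be left alone; origin at the centre of its underside
- jar_red: closed glass bead jar with red beads and an aluminium lid, 60 mm across, 65 mm tall, loose, to be left alone; origin at the centre of its underside
- spool: small red thread spool standing upright, 28 mm across, 32 mm tall, loose, to be left alone; origin at the centre of its underside
- scissors: scissors with orange handles lying flat, about 145 mm long, 70 mm wide, 11 mm high, loose, to be left alone; origin under the pivot, x towards the blade tips
- tin: round flat steel needle tin, 66 mm across, 24 mm high, loose, to be left alone; origin at the centre of its underside
- pliers: small pliers with blue handles lying flat, 145 mm long, 42 mm wide, 11 mm high, loose, to be left alone; origin under the pivot, x towards the jaws
Mind the look-alikes: they are no part of the job. What is shaped like the wedge but green or turquoise is not meant.

How it is judged:
At the end, for the whole second after the job is handed in: The board is level to within 0.012 rad (0.7 degrees) and still; the wedge lies flat and at rest on the desk with the short foot standing on its slope (at least 0.5 N between them) (value of joint board below 0.012 rad and contact force between wedge and board above 0.5 N and angle between wedge's own z axis and vertical below 0.05 rad and x of short_foot in the frame of wedge between -0.03 and 0.05 m and linear speed of wedge below 0.01 m/s and velocity of joint board between -0.02 and 0.02 rad/s); the robot touches nothing.
It fails at once if the wedge is lifted or tipped (more than 12 mm off the desk, or 0.2 rad) (height (world z) of wedge above 0.012 m or angle between wedge's own z axis and vertical above 0.2 rad).
It fails at once if the robot presses on the board itself with more than 3 N (contact force between any of the arm, the fingers and board above 3 N).
It fails at once if a jar, the spool, scissors, tin or pliers is moved more than 15 mm (distance of any of jar_green, jar_pink, jar_red, spool, scissors, tin, pliers from where it was at the start of the episode above 0.015 m).
It also fails if it takes over 45 s, if anything falls off the work surface, if the arm or the gripper's body presses on something with over 40 N, if the wrist force passes 120 N, or if a joint passes its speed limit or range.

### The arm

A 6-joint arm with a two-finger parallel gripper is mounted at the origin on the work surface. World frame = base frame: x ahead of the robot, y to its left, z up, the work surface at z = 0. Lengths are in m, angles in rad, forces in N, time in s.
With the tool pointing down it reaches from about 0.35 to 0.775 m from the base axis. Payload 5.5 kg.
Tool frame: the origin (TCP) lies at the very end of the fingers, on their centre line; the grasp point (between the pads) lies 19 mm behind it (env.grip_point_offset is the distance from the TCP to the grasp point, in m); z points along the fingers, y is the line along which they close (so a half turn about z gives the same grasp; the last joint's range is limited). The gripper opens to 85 mm and grips with 20 to 120 N. Pads are 22 mm wide; open, the fingers measure 114 mm over their backs; the gripper's body (76 mm by 85 mm) begins 54 mm behind the grasp point. The pads swing forward as they close: fully open they stand 13 mm farther back than shut.
Start: joints at [-1.483, 0.313, 0.046, 1.304, 0, 1.431], TCP at [0.13, -0.56, 0.231] pointing down, gripper open.
Joint ranges: [-2.76, 2.76], [-0.86, 1.69], [-1.03, 1.26], [-2.2, 2.34], [-1.47, 1.5], [-3.14, 3.14]. Speed limits (rad/s): [2.57, 2.57, 3.14, 3.14, 3.14, 3.14].

### API

Orientations are given as a unit quaternion [w, x, y, z].
In Python, from workcell import sensors, imaging, workorder, env gives the robot as it stands.
- The arm moves only by the shell command python3 -m handwheel 'ROWS' [FORCE]. ROWS is JSON, a list of rows, each a list of 5 numbers: the shift along the tool's x, y, z in mm, then the turn about the tool's z in rad, then the opening, from 0 (shut) to 1 (fully open). A call has 1 to 8 rows; each row is the pose to reach, as a shift and turn from the pose commanded when the call began, along the tool's axes at that moment; what a row does not reach only later rows make up. A row lasts 1/10 s, in which the tool goes at most 50 mm and 8.59 degrees, less where a joint would pass 70% of its speed; a pose out of reach is approached as far as the arm can. A call with a gripper value outside its range is refused whole. The fingers move at their own pace and stop on an object; FORCE is the grip in N (left out, the last holds). Time passes only in rows, so rows that repeat a pose let the fingers close. It gives the time, the measured TCP pose, the force, the opening and the grip force at its end, in the units of the state.
- sensors.get_state(): the state, without advancing time (a new reading comes with each control period).
- imaging.read_camera(name): name is "scene" or "top"; returns a dict with "color" (480x640x3 uint8, blue, green, red), "z_map" (480x640 float32, m along the optical axis (not along the pixel's ray), 0 where there is no reading), "fx", "fy", "cx", "cy" (pixels), "xyz" and "rotation" of the camera in the world. Camera axes: x right, y down, z forward; pixel columns grow to the right and rows downward; lengths in m; the calibration is good to about 2 mm. A picture is of the moment at which its call begins.
- workorder.hand_in(): hands the job in; it is judged then, once.
The state is a dict: "clock": time; "joint_pos": joint angles; "qvel": joint speeds; "tau": joint torques, N m; "tcp_pos": TCP position; "orientation": TCP orientation; "wrist_force": force on the tool from outside, world axes, zero at the start; "ft_torque": the same for the moment, N m; "finger_gap": finger opening in m; "grip_force": force on a finger pad.
Only numpy, scipy, OpenCV 4.12 (cv2) and the standard library are available. Lean on these libraries where they do the work, as an engineer would, in place of code of your own. Each camera call takes 0.05 s, during which the arm holds its last target. There are 200 camera calls.

## Working session

There is one attempt and no reset: what is moved stays moved. The work goes in short steps, Python scripts to look and compute and a shell command to move; the robot and the scene stay as the last step left them, time stands still between calls to the robot, and variables do not carry over. Pictures are saved under pics/ and viewed, at most 10 in all, crops included, and the job is handed in when it is done.

```bash
mkdir -p pics; cat > h.py <<'E'
import numpy as np, cv2
from workcell import sensors, imaging
def cam(n):
    c=imaging.read_camera(n); c['R']=np.array(c['rotation']).reshape(3,3) if np.size(c['rotation'])==9 else None
    if c['R'] is None:
        w,x,y,z=c['rotation']
        from scipy.spatial.transform import Rotation as Ro
        c['R']=Ro.from_quat([x,y,z,w]).as_matrix()
    return c
def ray(c,u,v,z):
    d=c['R']@np.array([(u-c['cx'])/c['fx'],(v-c['cy'])/c['fy'],1]); o=np.array(c['xyz'])
    return o+d*(z-o[2])/d[2]
def cloud(c):
    v,u=np.mgrid[:480,:640]; Z=c['z_map']
    P=np.stack([(u-c['cx'])/c['fx']*Z,(v-c['cy'])/c['fy']*Z,Z],-1)@c['R'].T+np.array(c['xyz'])
    P[Z==0]=np.nan
    return P
E
python3 - <<'E'
from h import *
for n in ('top','scene'):
    c=cam(n); cv2.imwrite(f'pics/{n}0.png',c['color']); print(n,c['xyz'],c['R'].round(3).tolist(),c['fx'],c['cx'],c['cy'])
s=sensors.get_state(); print({k:np.round(v,3).tolist() for k,v in s.items()})
E
```

```text
top [ 0.36267719 -0.0116872   1.27448765] [[0.001, -0.987, 0.158], [-1.0, 0.0, 0.006], [-0.006, -0.158, -0.987]] 508.9666461825897 320.9402462677532 243.52337211356522
scene [ 1.07723278 -0.02774702  0.72084445] [[0.092, 0.77, -0.632], [0.996, -0.077, 0.051], [-0.009, -0.634, -0.773]] 438.49286700071485 313.12727515631593 244.08772178613566
{'clock': 0.1, 'joint_pos': [-1.483, 0.314, 0.045, 1.304, 0.0, 1.431], 'qvel': [0.0, -0.003, 0.002, 0.001, -0.0, 0.0], 'tau': [0.003, -48.173, 29.925, 0.013, -0.0, -0.0], 'tcp_pos': [0.13, -0.56, 0.23], 'orientation': [-0.001, 0.994, 0.114, 0.0], 'wrist_force': [-0.218, -0.267, -0.305], 'ft_torque': [-0.011, 0.02, 0.002], 'grip_force': 0.0, 'finger_gap': 0.085}
```

View pics/top0.png

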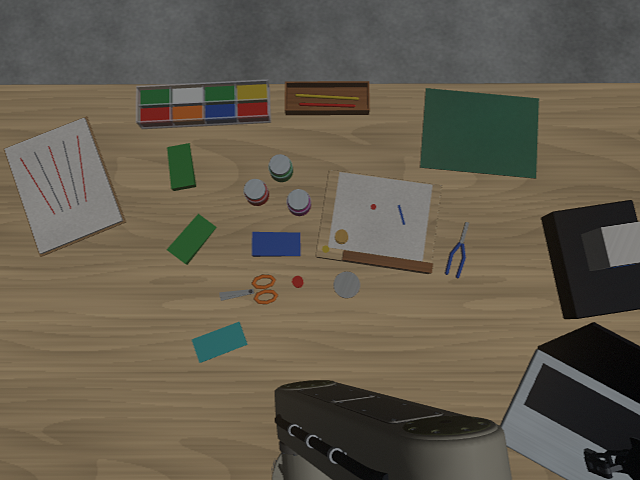

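View pics/scene0.png

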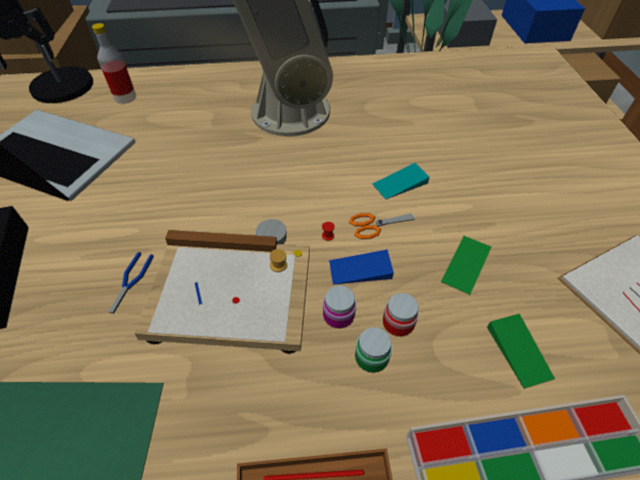

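The top view shows the blue wedge at about (276,244), left of the board. The yellow dot is at (326,249), the spool at (298,282) and the pink jar at (299,202). The look-alikes are green at (181,166) and (191,238) and turquoise at (219,342); only the one at (276,244) is blue. I'll measure it next and confirm it in a crop.

```bash
python3 - <<'E'
from h import *
from scipy.spatial.transform import Rotation as Ro
c=cam('top'); s=cam('scene')
for n,c_,seed in (('top',c,(276,244)),('scene',s,(360,268))):
    P=cloud(c_); hsv=cv2.cvtColor(c_['color'],cv2.COLOR_BGR2HSV)
    m=cv2.inRange(hsv,(105,120,40),(130,255,255)); k,l,st,ce=cv2.connectedComponentsWithStats(m)
    i=l[seed[1],seed[0]]; M=l==i; print(n,'area',st[i])
    Q=P[M]; Q=Q[~np.isnan(Q[:,0])]
    H=Q[:,2]; 
    A=np.c_[Q[:,:2],np.ones(len(Q))]; 
    k=np.abs(H-np.median(H))<.02; co=np.linalg.lstsq(A[k],H[k],rcond=None)[0]
    print('slope',co.round(3),'z range',np.percentile(H,[3,50,97]).round(4),'mean',Q.mean(0).round(4))
    cnt=max(cv2.findContours((M*255).astype('uint8'),0,2)[0],key=cv2.contourArea)
    b=cv2.boxPoints(cv2.minAreaRect(cnt)); print('box px',b.round(1).tolist())
    q=cv2.approxPolyDP(cnt,6,True)[:,0]; print('poly',q.tolist(),[ray(c_,u,v,.01).round(4)[:2].tolist() for u,v in q])
    m=cv2.inRange(hsv,(20,130,90),(34,255,255)); k,l,st,ce=cv2.connectedComponentsWithStats(m)
    for j in range(1,k):
        if st[j][4]>15: print('yellow',ce[j].round(1),st[j][4],ray(c_,*ce[j],.048).round(4))
# jars etc. via top depth
P=cloud(c)
for nm,(u,v),h in (('green',(281,162),.065),('red',(256,187),.065),('pink',(299,197),.065),('spool',(298,282),.032),('tin',(347,285),.024)):
    print(nm,ray(c,u,v,h).round(3))
x=c['color'][150:330,210:450]; cv2.imwrite('pics/crop.png',cv2.resize(x,None,fx=3.3,fy=3.3,interpolation=cv2.INTER_CUBIC))
E
```

```text
top area [ 252  232   48   24 1122]
slope [-0.001  0.165 -0.004] z range [0.0032 0.0136 0.0244] mean [0.564  0.1098 0.0136]
box px [[252.0, 232.0], [299.0, 232.0], [299.0, 255.0], [252.0, 255.0]]
poly [[253, 232], [253, 255], [299, 255], [299, 233]] [[0.5943, 0.1679], [0.5356, 0.1666], [0.5356, 0.0512], [0.5917, 0.0516]]
yellow [251.5  91.1] 401 [0.9546 0.1741 0.048 ]
yellow [326.8  96.2] 143 [ 0.9405 -0.0188  0.048 ]
yellow [342.  235.4] 35 [ 0.5787 -0.0555  0.048 ]
yellow [325.2 248.7] 41 [ 0.5458 -0.0145  0.048 ]
scene area [ 330  250   63   34 1584]
slope [-0.03   0.157  0.011] z range [0.0018 0.0112 0.021 ] mean [0.5673 0.1099 0.0113]
box px [[328.79998779296875, 257.70001220703125], [389.20001220703125, 249.10000610351562], [393.20001220703125, 277.5], [332.8999938964844, 286.20001220703125]]
poly [[387, 251], [330, 260], [333, 283], [390, 278]] [[0.5299, 0.1694], [0.5414, 0.0496], [0.598, 0.0489], [0.5972, 0.1619]]
yellow [97. 26.] 64 [-0.495  -0.6235  0.048 ]
yellow [277.3 258.9] 246 [ 0.5575 -0.0556  0.048 ]
yellow [297.4 252.5] 55 [ 0.5456 -0.0158  0.048 ]
yellow [453.9 471.9] 779 [0.9539 0.1737 0.048 ]
green [0.76  0.095 0.065]
red [0.696 0.155 0.065]
pink [0.671 0.049 0.065]
spool [0.466 0.052 0.032]
tin [ 0.459 -0.068  0.024]
```

View pics/crop.png

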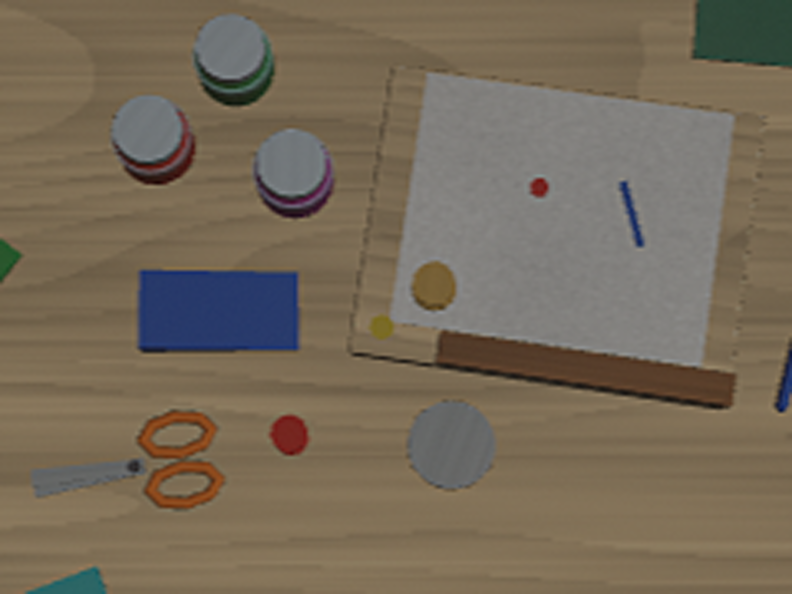

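The crop shows the blue wedge alone at crop (218,311), the dot at (381,327) and the spool at (289,434). The wedge slopes up towards world +y, so its thin edge already faces the board and its centre is at about (0.566, 0.109). Its centre lies on the foot's +y line, and the board is yawed by about -0.137 rad. I'll go behind the thick end with the tool turned to the push direction.

```bash
R='[612,-649,0,-1.2,0.3]'; python3 -m handwheel '[[612,-649,0,-1.2,0.3],[612,-649,0,-1.2,0.3],[612,-649,0,-1.2,0.3],[612,-649,0,-1.2,0.3],[612,-649,0,-1.2,0.3],[612,-649,0,-1.2,0.3],[612,-649,0,-1.2,0.3],[612,-649,0,-1.2,0.3]]'
cat >> h.py <<'E'
from scipy.spatial.transform import Rotation as Ro
def go(x,y,z,ang):
    "needed row from the measured pose; ang = world angle of tool x, deg"
    s=sensors.get_state(); w,a,b,c=s['orientation']; R=Ro.from_quat([a,b,c,w]).as_matrix()
    d=R.T@(np.array([x,y,z])-s['tcp_pos'])*1e3; t=np.degrees(np.arctan2(R[1,0],R[0,0]))
    print('t',round(s['clock'],2),'tcp',np.round(s['tcp_pos'],4),'ang',t.round(1),'F',np.round(s['wrist_force'],1),'gap',round(s['finger_gap'],4),'| row',d.round(1),np.radians((t-ang+180)%360-180).round(3))
E
python3 -c "
from h import *
go(.579,.211,.23,82.1)"
```

```text
clock: 1.0
tcp_pos: [0.3319, -0.2129, 0.2314]
orientation: [0.0, 0.754, 0.657, 0.0]
wrist_force: [0.4, -1.1, -0.2]
finger_gap: 0.0256
grip_force: 0.0
t 1.0 tcp [ 0.3319 -0.2129  0.2314] ang 82.1 F [ 0.4 -1.1 -0.2] gap 0.0256 | row [453.8 186.6   1.3] 0.0
```

```bash
python3 -m handwheel '[[454,187,0,0,0.3],[454,187,0,0,0.3],[454,187,0,0,0.3],[454,187,0,0,0.3],[454,187,0,0,0.3],[454,187,0,0,0.3],[454,187,0,0,0.3],[454,187,0,0,0.3]]' >/dev/null
python3 -c "
from h import *
go(.579,.211,.23,82.1)"
```

```text
t 1.8 tcp [0.5356 0.1318 0.2312] ang 81.8 F [ 0.7 -1.2  0.1] gap 0.0257 | row [84.5 31.7  1.2] -0.005
```

```bash
python3 -m handwheel '[[84,32,0,0,0.3],[84,32,0,0,0.3],[84,32,0,0,0.3],[84,32,50,0,0.3],[84,32,100,0,0.3],[84,32,140,0,0.3],[84,32,180,0,0.3],[84,32,180,0,0.3]]' >/dev/null
python3 -c "
from h import *
go(.579,.211,.008,82.1)"
```

```text
t 2.6 tcp [0.5732 0.2062 0.0454] ang 81.8 F [-0.7 -0.4 -0. ] gap 0.0254 | row [ 5.7  5.5 37.3] -0.006
```

```bash
python3 -m handwheel '[[6,5,20,0,0.3],[6,5,30,0,0.3],[6,5,37,0,0.3],[6,5,37,0,0.3],[6,5,37,0,0.3]]' >/dev/null
python3 - <<'E'
from h import *
s=cam('scene'); go(.579,.211,.008,82.1)
cv2.imwrite('pics/s1.png',cv2.resize(s['color'][180:380,220:520],None,fx=2.6,fy=2.6,interpolation=cv2.INTER_CUBIC))
E
```

```text
t 3.15 tcp [0.5849 0.2134 0.0154] ang 81.8 F [0.6 0.  0.2] gap 0.0257 | row [-3.3 -5.5  7.4] -0.005
```

View pics/s1.png

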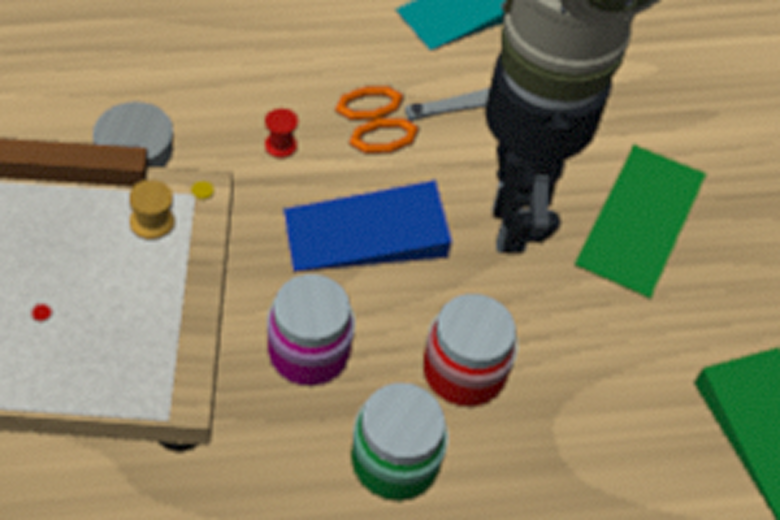

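The close-up shows the fingers clear behind the wedge's thick end, the thick face near crop (445,235), and the jars and spool clear of the path. I'll lower a little and start pushing.

```bash
python3 -m handwheel '[[-3,-5,7,0,0.3],[-3,-5,7,0,0.3],[-13,-5,7,0,0.3],[-23,-5,7,0,0.3],[-31,-5,7,0,0.3],[-39,-5,7,0,0.3],[-47,-5,7,0,0.3],[-55,-5,7,0,0.3]]' |grep -E 'tcp|wrist'
cat > look.py <<'E'
from h import *
go(.560,.073,.008,82.1)
c=cam('scene'); P=cloud(c); hsv=cv2.cvtColor(c['color'],cv2.COLOR_BGR2HSV)
m=cv2.inRange(hsv,(105,120,40),(130,255,255)); m[:,:295]=0; m[:235]=0; m[300:]=0
k,l,st,ce=cv2.connectedComponentsWithStats(m); i=1+np.argmax(st[1:,4])
cnt=max(cv2.findContours(((l==i)*255).astype('uint8'),0,2)[0],key=cv2.contourArea); q=cv2.approxPolyDP(cnt,5,True)[:,0]
print('poly',q.tolist(),[ray(c,u,v,.01).round(3)[:2].tolist() for u,v in q])
m=cv2.inRange(hsv,(22,130,90),(34,255,255)); k,l,st,ce=cv2.connectedComponentsWithStats(m)
for j in range(1,k):
    if st[j][4]>15 and abs(ce[j][0]-297)<12: print('dot',ce[j].round(1),st[j][4])
bx=(hsv[:,:,1]<60)&(hsv[:,:,2]>130)  # white sheet plane -> tilt
bx[:,310:]=0; bx[:,:150]=0; bx[:250]=0; bx[340:]=0
Q=P[bx]; Q=Q[(Q[:,2]>.03)&(Q[:,2]<.08)]
co=np.linalg.lstsq(np.c_[Q[:,:2],np.ones(len(Q))],Q[:,2],rcond=None)[0]; print('board slope',co[:2].round(4),'tilt',np.hypot(*co[:2]).round(4),'n',len(Q))
E
python3 look.py
```

```text
tcp_pos: [0.5716, 0.1589, 0.0074]
wrist_force: [0.3, 1.5, 0.3]
t 3.95 tcp [0.5716 0.1589 0.0074] ang 81.8 F [0.3 1.5 0.3] gap 0.0256 | row [-86.7   0.7  -0.6] -0.005
poly [[379, 250], [322, 254], [321, 276], [379, 277]] [[0.526, 0.153], [0.524, 0.035], [0.579, 0.027], [0.593, 0.141]]
dot [297.4 252.5] 55
board slope [ 0.0406 -0.0409] tilt 0.0576 n 10683
```

```bash
python3 -m handwheel '[[-8,1,0,0,0.3],[-16,1,0,0,0.3],[-24,1,0,0,0.3],[-32,1,0,0,0.3],[-40,1,0,0,0.3],[-48,1,0,0,0.3],[-54,1,0,0,0.3],[-58,1,0,0,0.3]]' |grep -E 'wrist'
python3 look.py
```

```text
wrist_force: [0.7, 3.7, 0.3]
t 4.8 tcp [0.5643 0.1019 0.0073] ang 81.8 F [0.7 3.7 0.3] gap 0.0253 | row [-29.2  -0.1  -0.7] -0.005
poly [[351, 249], [310, 251], [308, 275], [350, 276]] [[0.517, 0.096], [0.514, 0.011], [0.574, 0.002], [0.585, 0.084]]
dot [297.1 251.8] 55
board slope [ 0.0263 -0.0256] tilt 0.0367 n 10752
```

```bash
python3 -m handwheel '[[-6,0,0,0,0.3],[-12,0,0,0,0.3],[-17,0,0,0,0.3],[-21,0,0,0,0.3],[-24,0,0,0,0.3],[-24,0,0,0,0.3]]' |grep -E 'wrist'
python3 look.py
```

```text
wrist_force: [0.4, 0.7, 0.1]
t 5.45 tcp [0.5608 0.0776 0.0073] ang 81.8 F [0.4 0.7 0.1] gap 0.0259 | row [-4.6 -0.2 -0.7] -0.006
poly [[338, 248], [309, 250], [308, 275], [338, 276]] [[0.512, 0.07], [0.511, 0.009], [0.574, 0.002], [0.582, 0.061]]
dot [297.  250.8] 55
board slope [ 0.006  -0.0054] tilt 0.0081 n 10846
```

```bash
python3 -m handwheel '[[-2,0,0,0,0.3],[-3,0,0,0,0.3],[-4,0,0,0,0.3],[-5,0,0,0,0.3],[-5,0,0,0,0.3]]' |grep -E 'wrist'
python3 look.py
```

```text
wrist_force: [0.4, 2.1, -0.3]
t 6.0 tcp [0.5602 0.0734 0.0073] ang 81.8 F [ 0.4  2.1 -0.3] gap 0.0255 | row [-0.4 -0.1 -0.7] -0.005
poly [[336, 248], [309, 250], [308, 275], [335, 276]] [[0.512, 0.066], [0.511, 0.009], [0.574, 0.002], [0.582, 0.055]]
dot [296.8 250.4] 58
board slope [ 0.0021 -0.0016] tilt 0.0026 n 10864
```

```bash
python3 -m handwheel '[[-1,0,0,0,0.3],[-2,0,0,0,0.3],[-2,0,0,0,0.3]]' |grep -E 'wrist'
python3 look.py
```

```text
wrist_force: [0.4, 2.8, 0.8]
t 6.35 tcp [0.5599 0.0714 0.0073] ang 81.8 F [0.4 2.8 0.8] gap 0.0255 | row [ 1.5 -0.1 -0.7] -0.005
poly [[335, 248], [309, 250], [308, 275], [335, 276]] [[0.511, 0.064], [0.511, 0.009], [0.574, 0.002], [0.582, 0.055]]
dot [296.7 250.4] 59
board slope [ 0.001  -0.0003] tilt 0.0011 n 10865
```

```bash
python3 -m handwheel '[[-1,0,0,0,0.3],[-1,0,0,0,0.3]]' |grep -E 'wrist'
python3 look.py
```

```text
wrist_force: [0.5, 5.7, 0.2]
t 6.6 tcp [0.5598 0.071  0.0073] ang 81.8 F [0.5 5.7 0.2] gap 0.0255 | row [ 2.  -0.1 -0.7] -0.005
poly [[334, 248], [309, 250], [308, 275], [335, 275]] [[0.511, 0.061], [0.511, 0.009], [0.574, 0.002], [0.579, 0.055]]
dot [296.6 250.4] 60
board slope [ 0.0007 -0.0004] tilt 0.0008 n 10853
```

The force is starting to rise (5.7 N), so the board has met its feet. I'll back off along the push line and then lift.

```bash
python3 -m handwheel '[[5,0,0,0,0.3],[15,0,0,0,0.3],[30,0,0,0,0.3],[45,0,0,0,0.3],[50,0,-20,0,0.3],[50,0,-60,0,0.3],[50,0,-110,0,0.3],[50,0,-150,0,0.3]]' |grep -E 'wrist'
python3 look.py; python3 - <<'E'
from h import *
for n,b in (('scene',(180,380,220,520)),):
    s=cam(n); cv2.imwrite('pics/s2.png',cv2.resize(s['color'][b[0]:b[1],b[2]:b[3]],None,fx=2.6,fy=2.6,interpolation=cv2.INTER_CUBIC))
E
```

```text
wrist_force: [1.4, -0.1, 0.4]
t 7.45 tcp [0.5672 0.1214 0.1597] ang 81.9 F [ 1.4 -0.1  0.4] gap 0.0255 | row [-48.9  -0.5 151.7] -0.004
poly [[336, 248], [309, 250], [308, 275], [334, 276]] [[0.512, 0.066], [0.511, 0.009], [0.574, 0.002], [0.582, 0.053]]
dot [296.6 250.4] 60
board slope [ 0.0012 -0.0004] tilt 0.0012 n 10864
```

View pics/s2.png

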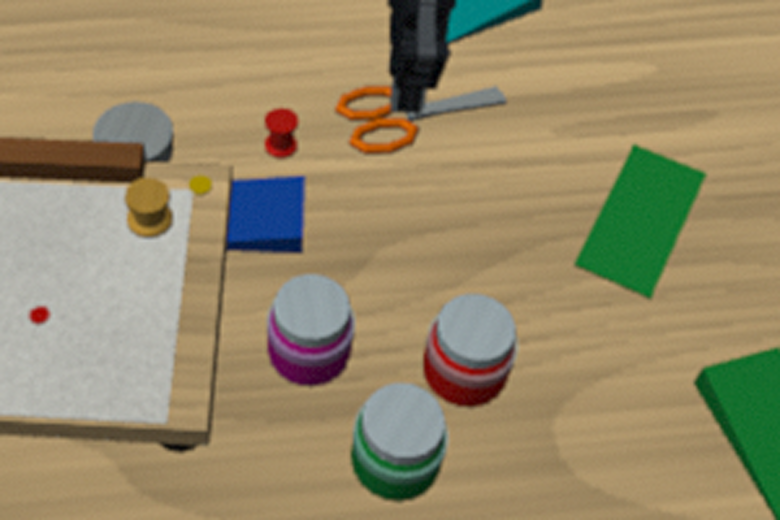

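The picture shows the wedge under the corner below the yellow dot at crop (200,185). The board is level (tilt about 0.001 rad), the jars, spool, scissors and tin have not moved, and the hand is clear.

```bash
python3 -c "
from workcell import workorder
print(workorder.hand_in())"
```

```text
the job is handed in; nothing more can be done
None
```

The blue wedge is under the short foot, the board stands level (measured tilt about 0.001 rad), nothing else on the desk was seen to move, the hand is clear and the job is handed in; hand-in returned no verdict.

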